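# Drop a used vial into the lever bin and ease the lid shut

## Robot

A 7-joint arm with a two-finger parallel gripper is mounted at the origin on the work surface. World frame = base frame: x ahead of the robot, y to its left, z up, the work surface at z = 0. Lengths are in m, angles in rad, forces in N, time in s.
With the tool pointing down it reaches from about 0.425 to 0.875 m from the base axis. Payload 4.7 kg.
Tool frame: the origin (TCP) lies at the very end of the fingers, on their centre line; the grasp point (between the pads) lies 19 mm behind it; z points along the fingers, y is the line along which they close (so a half turn about z gives the same grasp; the last joint's range is limited). The gripper opens to 85 mm and grips with 20 to 120 N. Pads are 22 mm wide; open, the fingers measure 114 mm over their backs; the gripper's body (76 mm by 85 mm) begins 54 mm behind the grasp point. The pads swing forward as they close: fully open they stand 13 mm farther back than shut.
Start: joints at [1.235, 0.321, -0.07, 1.45, 0.023, 1.371, -0.057], TCP at [0.223, -0.611, 0.231] pointing down, gripper open.
Joint ranges: [-2.86, 2.86], [-0.3, 2.09], [-1.38, 1.24], [0.06, 2.45], [-1.56, 4.7], [0.09, 2.05], [-2.69, 2.69]. Speed limits (rad/s): [2.57, 2.57, 3.14, 3.14, 3.14, 3.14, 3.14].

## Interface

Orientations are given as a unit quaternion [w, x, y, z].
In Python, from plant import state, capture, calibration, sign_off gives the robot as it stands.
- The arm moves only by the tool servo_tool, never from a script. Its argument "deltas" is a list of rows, each an object of numbers: "tx", "ty", "tz": the shift along the tool's x, y, z in mm; "ax", "ay", "az": the turn, a rotation vector about the tool's x, y, z in units of 5 degrees (1.0 is 5 degrees). A call has exactly 10 rows; each row is the pose to reach, as a shift and turn from the pose commanded when the call began, along the tool's axes at that moment; what a row does not reach only later rows make up. A row lasts 1/8 s, in which the tool goes at most 62.5 mm and 10.7 degrees, less where a joint would pass 70% of its speed; a pose out of reach is approached as far as the arm can. A call with a gripper value outside its range is refused whole. "gripper" is the closure in counts, from 0 (fully open) to 255 (shut), set as the call begins (left out, the last holds). The fingers move at their own pace and stop on an object; "grip_force" is the grip in N (left out, the last holds). Time passes only in rows, so rows that repeat a pose let the fingers close, or fill a call up. It gives the time, the measured TCP pose, the force, the opening and the grip force at its end, in the units of the state.
- state(): the state, without advancing time (a new reading comes with each control period).
- capture(name): name is "scene" or "top"; returns (picture, depth): 420x560x3 uint8, red, green, blue; 420x560 float32, m along the optical axis (not along the pixel's ray), 0 where there is no reading.
- calibration(name): a dict with "camera_matrix" (3x3 intrinsics, pixels), "world_to_cam" (4x4, takes a point from world to camera coordinates). Camera axes: x right, y down, z forward; pixel columns grow to the right and rows downward; lengths in m; the calibration is good to about 2 mm. A picture is of the moment at which its call begins. calibration takes no time and is no camera call.
- sign_off(): hands the job in; it is judged then, once.
The state is a dict: "clock": time; "joints": joint angles; "joint_vel": joint speeds; "tau": joint torques, N m; "tcp_pos": TCP position; "ee_rot": TCP orientation; "force": force on the tool from outside, world axes, zero at the start; "ft_torque": the same for the moment, N m; "opening": opening from 0.0 (shut) to 1.0 (fully open); "grip_force": force on a finger pad.
Only numpy, scipy, OpenCV 4.12 (cv2) and the standard library are available. Lean on these libraries where they do the work, as an engineer would, in place of code of your own. Each camera call takes 0.05 s, during which the arm holds its last target. There are 200 camera calls.

## Task

A used sample vial is waiting on the chute of one of the two lever bins. With the fingers, press that bin's lever all the way down so that its lid stands fully open and the vial rolls in, then let the lever up slowly so that the lid closes gently without slamming, and come away. Do not touch the vial or the lid, keep the other bin shut, and leave the things standing around where they are.

Things in the scene. Friction and masses are not known exactly. Their poses are not given: they have to be found in the camera images.
- bin_a: the bin with the vial waiting on its chute: white bench-top bin with steel lid, bolted down; body 160 (x) x 150 (y) x 130 mm high. Origin: centre of its underside. Its -x side (to the robot) carries the lever, its +x side an aluminium feed chute 64 mm wide inside, 120 mm long, falling 14 degrees towards the bin, floor 95 to 122 mm high.
- lever_a: aluminium lever of that bin. Origin on its pivot, 90 mm from the bin's origin along -x, 75 mm up. Flat tread 50 (x) x 60 (y) x 6 mm, 60 to 110 mm out along the lever's own -x, level at rest, top 78 mm above the bench. Pressed down it turns about its y axis up to 0.42 rad (mid-tread 36 mm lower), to a hard stop. 6 to 12 N lifts the lid; the lid's weight brings the lever back, following the finger up.
- tread_a (a point): middle of the top face of the tread of the bin with the vial waiting on its chute, 85 mm out from the pivot; moves with the lever.
- lid_a (a joint): lid of the bin with the vial waiting on its chute: opening angle in rad, 0 shut, 1.05 fully open (lever on its stop). Hinged along the top of the bin's -x side; turns 2.5 times as far as the lever. Its free +x edge has a lip hanging 30 mm down that closes the foot of the chute. It drops if the lever is let go.
- bin_b: the other bin, whose chute is empty; same make and size as the first. It stays shut.
- lever_b: lever of the other bin, same as the first lever; not to be used.
- lid_b (a joint): lid of the other bin, whose chute is empty: opening angle in rad, 0 shut, 1.05 fully open (lever on its stop). Hinged along the top of the bin's -x side; turns 2.5 times as far as the lever. Its free +x edge has a lip hanging 30 mm down that closes the foot of the chute. It drops if the lever is let go.
- used_vial: used amber glass sample vial with crimped aluminium cap, 22 mm across, 46 mm long, 20 g, lying across the chute (own x axis along its length) against the lid's lip, centre 108 mm above the bench. Origin at its centre. It rolls into the bin by itself when the lid is lifted; inside, it lies with its centre below 80 mm.
- reagent_bottle: bystander: amber bottle with a blue cap, 68 mm across, 150 mm tall, standing; origin centre of its underside.
- beaker: bystander: glass beaker, 68 mm across, 85 mm tall, standing; origin centre of its underside.
- cap_jar: bystander: plain white closed jar, 44 mm across, 50 mm tall, standing between the two levers and nearer the robot; origin centre of its underside.

How it is judged:
On the way, in this order (a step that is already met when the one before it is completed fails the run):
1. the lid of the bin with the vial is fully open (at least 0.92 rad) with the fingers pressing its lever (value of joint lid_a above 0.92 rad and contact force between the fingers and lever_a above 1 N), for 0.2 s.
2. the vial is inside the bin and the lid is shut again (x of used_vial in the frame of bin_a between -0.08 and 0.08 m and y of used_vial in the frame of bin_a between -0.08 and 0.08 m and z of used_vial in the frame of bin_a below 0.08 m and value of joint lid_a below 0.04 rad), for 0.2 s.
At the end, for the whole second after the job is handed in: The used vial lies at rest inside its bin, both lids are shut (within 0.04 rad), and the bottle, beaker and jar stand upright within 20 mm of where they were (all of step 2 and value of joint lid_b below 0.04 rad and linear speed of used_vial below 0.02 m/s and angle between each of reagent_bottle, beaker, cap_jar's own z axis and vertical below 0.1 rad and distance of each of reagent_bottle, beaker, cap_jar from where it was at the start of the episode below 0.02 m); the robot touches nothing.
It fails at once if the lid slams: it closes faster than 2.5 rad/s in the last 0.35 rad (value of joint lid_a below 0.35 rad and velocity of joint lid_a below -2.5 rad/s).
It fails at once if the fingers or the arm touch the vial or the lid (contact force between any of the fingers, the arm and used_vial above 0.3 N or contact force between any of the fingers, the arm and lid_a above 0.3 N).
It fails at once if the vial is lifted, or ends up off the chute and outside the bin (height (world z) of used_vial above 0.16 m or (height (world z) of used_vial below 0.08 m and not (x of used_vial in the frame of bin_a between -0.08 and 0.08 m and y of used_vial in the frame of bin_a between -0.08 and 0.08 m and z of used_vial in the frame of bin_a below 0.08 m))).
It fails at once if the other bin is opened (value of joint lid_b above 0.12 rad).
It fails at once if a bystander is moved more than 20 mm or lifted or tipped (distance of any of reagent_bottle, beaker, cap_jar from where it was at the start of the episode above 0.02 m or angle between any of reagent_bottle, beaker, cap_jar's own z axis and vertical above 0.35 rad).
It also fails if it takes over 40 s, if anything falls off the work surface, if the arm or the gripper's body presses on something with over 40 N, if the wrist force passes 120 N, or if a joint passes its speed limit or range.

## Working session

There is one attempt and no reset: what is moved stays moved. The work goes in short steps, Python scripts to look and compute and a tool call to move; the robot and the scene stay as the last step left them, time stands still between calls to the robot, and variables do not carry over. Pictures are saved under pics/ and viewed, at most 10 in all, crops included, and the job is handed in when it is done.

Besides the shell and the picture viewer there is one more tool, called by a JSON object that holds its "fn" and its "kwargs", one argument or row to a line. servo_tool: Moves the arm, as the interface text tells. Its arguments: {"type":"object","properties":{"deltas":{"type":"array"},"gripper":{"type":"number"},"grip_force":{"type":"number"}},"required":["deltas"]}

```bash
mkdir -p pics
cat > h.py <<'E'
import numpy as np,cv2
from plant import state,capture,calibration,sign_off
def pts(name,d):
    c=calibration(name);K=np.array(c["camera_matrix"]);T=np.linalg.inv(np.array(c["world_to_cam"]))
    v,u=np.mgrid[:d.shape[0],:d.shape[1]]
    p=np.stack([(u-K[0,2])/K[0,0]*d,(v-K[1,2])/K[1,1]*d,d],-1)
    return p@T[:3,:3].T+T[:3,3]
E
python3 - <<'E'
from h import *
s=state();print(s)
for n in("scene","top"):
    im,d=capture(n);np.save(n+".npy",d);cv2.imwrite(f"pics/{n}0.png",im[:,:,::-1])
    print(n,calibration(n))
E
```

```text
{'clock': 0.0, 'joints': array([ 1.23510635,  0.32183164, -0.07010015,  1.45170299,  0.0226005 ,
        1.37081931, -0.05688267]), 'joint_vel': array([ 0.00170536, -0.00147173, -0.00228341, -0.00057459,  0.00115868,
       -0.00047688, -0.00091998]), 'tau': array([ 9.02030188e-04, -4.93585718e+01, -3.81296240e-01, -3.14329398e+01,
        1.31343969e-02,  1.14259616e-02, -2.13141965e-05]), 'tcp_pos': array([ 0.22252538, -0.61012743,  0.23020398]), 'ee_rot': array([-9.62323124e-04,  9.84738834e-01,  1.74035788e-01, -2.19173659e-04]), 'force': array([-0.28530901, -0.36642148, -0.1414651 ]), 'ft_torque': array([-0.04642478,  0.01379769,  0.01934625]), 'grip_force': 0.0, 'opening': 0.9971030708309427}
scene {'camera_matrix': array([[495.58576985,   0.        , 274.71564313],
       [  0.        , 495.58576985, 201.21297484],
       [  0.        ,   0.        ,   1.        ]]), 'world_to_cam': array([[ 0.70858736,  0.70560077, -0.00561282, -0.42127577],
       [ 0.60565609, -0.61226258, -0.50824722, -0.28590037],
       [-0.36205615,  0.35673812, -0.86119293,  1.84751396],
       [ 0.        ,  0.        ,  0.        ,  1.        ]])}
top {'camera_matrix': array([[425.55216074,   0.        , 283.47892043],
       [  0.        , 425.55216074, 214.83559357],
       [  0.        ,   0.        ,   1.        ]]), 'world_to_cam': array([[ 0.02012663, -0.99976387, -0.00819282,  0.01088769],
       [-0.99058446, -0.01883062, -0.13560173,  0.56902365],
       [ 0.13541544,  0.01084489, -0.99072955,  1.1409909 ],
       [ 0.        ,  0.        ,  0.        ,  1.        ]])}
```

View pics/scene0.png

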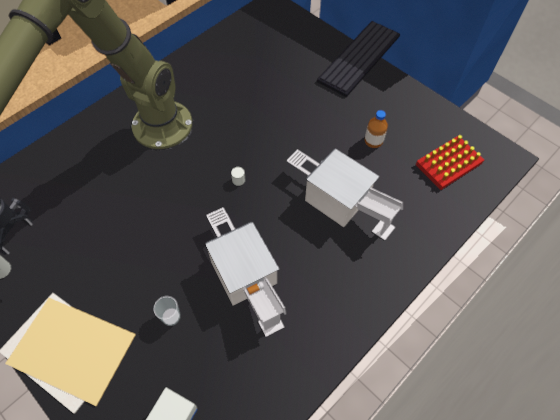

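View pics/top0.png

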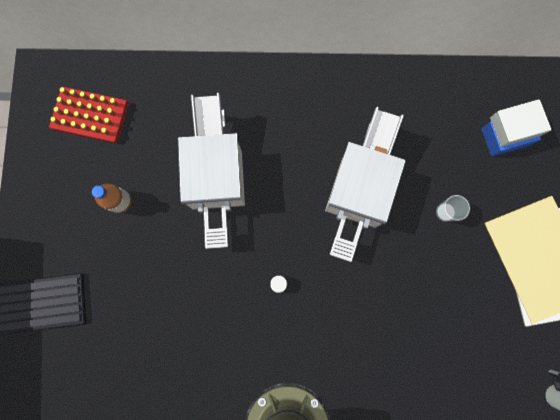

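The vial is the orange patch at about (381,150) in the top view, on the right-hand bin. That bin's tread is at about (344,246) and the jar at (279,284).

Run:
```python
from h import *
d=np.load("top.npy");P=pts("top",d)
def reg(u0,u1,v0,v1,z0,z1):
    q=P[v0:v1,u0:u1].reshape(-1,3);return q[(q[:,2]>z0)&(q[:,2]<z1)]
t=reg(322,366,228,265,.07,.086)
print("tread",len(t),t.mean(0));r=cv2.minAreaRect((t[:,:2]*1000).astype(np.float32));print(r)
l=reg(320,410,135,235,.125,.16);print("lid",l[:,2].mean());r=cv2.minAreaRect((l[:,:2]*1000).astype(np.float32));print(r,cv2.boxPoints(r))
al=reg(322,380,205,265,.06,.09);r=cv2.minAreaRect((al[:,:2]*1000).astype(np.float32));print("lever",r,cv2.boxPoints(r))
for n,a in(("jar",reg(265,293,270,300,.03,.07)),("beaker",reg(430,475,190,225,.03,.12)),("vial",reg(372,390,145,155,.09,.14))):print(n,a.mean(0),a.min(0),a.max(0))
for u,v in((344,246),(338,240),(351,250),(346,238),(341,255)):print(u,v,P[v,u])
s=state()
from scipy.spatial.transform import Rotation as R
q=s["ee_rot"];print(R.from_quat(q[[1,2,3,0]]).as_matrix())
```

```text
tread 525 [ 0.48458289 -0.14143621  0.07810123]
((496.47467041015625, -143.83233642578125), (59.53734588623047, 90.33646392822266), 73.11895751953125)
lid 0.13381817851773412
((672.514404296875, -199.46141052246094), (154.3107452392578, 233.34971618652344), 72.61270904541016) [[ 538.1145  -238.22545]
 [ 760.80176 -307.95715]
 [ 806.9143  -160.69737]
 [ 584.22705  -90.96567]]
lever ((510.97955322265625, -148.53366088867188), (148.78472900390625, 120.55242919921875), 72.7523422241211) [[ 431.35632  -201.7087  ]
 [ 546.4878   -237.4528  ]
 [ 590.6028    -95.35863 ]
 [ 475.4713    -59.614517]]
jar [0.38150848 0.03213645 0.04967265] [0.36072995 0.01130531 0.03032028] [0.40082832 0.05200127 0.05615218]
beaker [ 0.59386716 -0.44277292  0.06370923] [ 0.55972713 -0.47188371  0.03017563] [ 0.62518597 -0.40481742  0.09003774]
vial [ 0.73632833 -0.23086497  0.11869648] [ 0.71852805 -0.25706228  0.09554348] [ 0.75540341 -0.20482142  0.13885875]
344 246 [ 0.48319737 -0.14070174  0.07593056]
338 240 [ 0.49856905 -0.12435072  0.0792958 ]
351 250 [ 0.47294745 -0.1592019   0.07620329]
346 238 [ 5.11021468e-01 -1.56451970e-01 -2.82673134e-04]
341 255 [ 0.45905347 -0.13229405  0.07989354]
[[ 9.39428568e-01  3.42744001e-01 -7.18014193e-04]
 [ 3.42744733e-01 -9.39427159e-01  1.63114210e-03]
 [-1.15457865e-04 -1.77843707e-03 -9.99998412e-01]]
```

{"fn": "servo_tool", "kwargs": {
  "deltas": [
    {"tx":40,"ty":-36,"tz":8,"az":0.74},
    {"tx":80,"ty":-71,"tz":16,"az":1.48},
    {"tx":120,"ty":-107,"tz":24,"az":2.22},
    {"tx":160,"ty":-143,"tz":32,"az":2.96},
    {"tx":200,"ty":-178,"tz":40,"az":3.7},
    {"tx":240,"ty":-214,"tz":48,"az":4.44},
    {"tx":280,"ty":-250,"tz":56,"az":5.18},
    {"tx":320,"ty":-286,"tz":64,"az":5.92},
    {"tx":360,"ty":-321,"tz":72,"az":6.66},
    {"tx":399,"ty":-357,"tz":80,"az":7.4}
  ],
  "gripper": 255
}}

```text
schema error: expected keys tx, ty, tz, ax, ay, az
```

{"fn": "servo_tool", "kwargs": {
  "deltas": [
    {"tx":40,"ty":-36,"tz":8,"ax":0,"ay":0,"az":0.74},
    {"tx":80,"ty":-71,"tz":16,"ax":0,"ay":0,"az":1.48},
    {"tx":120,"ty":-107,"tz":24,"ax":0,"ay":0,"az":2.22},
    {"tx":160,"ty":-143,"tz":32,"ax":0,"ay":0,"az":2.96},
    {"tx":200,"ty":-178,"tz":40,"ax":0,"ay":0,"az":3.7},
    {"tx":240,"ty":-214,"tz":48,"ax":0,"ay":0,"az":4.44},
    {"tx":280,"ty":-250,"tz":56,"ax":0,"ay":0,"az":5.18},
    {"tx":320,"ty":-286,"tz":64,"ax":0,"ay":0,"az":5.92},
    {"tx":360,"ty":-321,"tz":72,"ax":0,"ay":0,"az":6.66},
    {"tx":399,"ty":-357,"tz":80,"ax":0,"ay":0,"az":7.4}
  ],
  "gripper": 255
}}

```text
clock: 1.35
tcp_pos: [0.4756, -0.137, 0.1509]
ee_rot: [0.0, 0.989, -0.149, -0.0]
force: [0.9, -1.0, -0.1]
opening: 0.001
grip_force: 0.0
```

Run:
```python
from h import *
a,_=capture("scene");b,_=capture("top")
f=lambda i,u,v:cv2.resize(i[v:v+120,u:u+120,::-1],(400,400),interpolation=cv2.INTER_CUBIC)
cv2.imwrite("pics/c1.png",np.hstack([f(a,160,150),f(b,290,170)]))
```

```text
(no output)
```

View pics/c1.png

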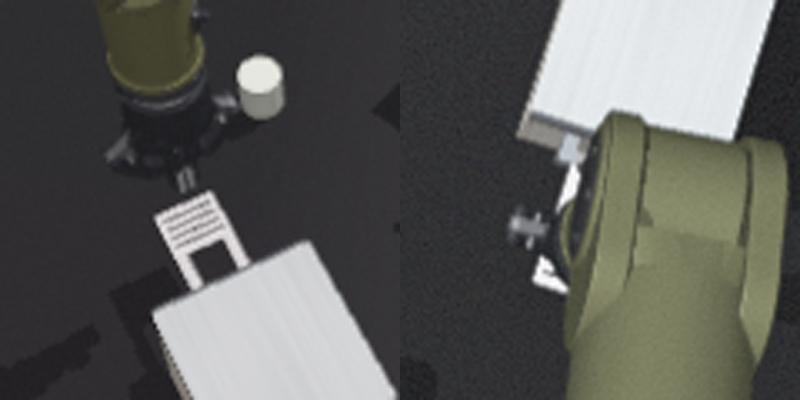

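The scene crop shows the closed fingertips at the tread's outer edge in projection, above it. I'll check how the wrist clears the opened lid.

Run:
```python
from h import *
x=np.array([.956,-.292]);y=np.array([.292,.956]);o=np.array([.475,-.138])+175*.001*x
for n in("top","scene"):
    _,d=capture(n);p=pts(n,d).reshape(-1,3);p=p[d.ravel()>0]
    r=p[:,:2]-o;X=r@x;Y=r@y;Z=p[:,2]
    print(n)
    for z in np.arange(.15,.6,.05):
        m=(Z>z)&(Z<z+.05)&(abs(Y)<.25)&(X>-.4)&(X<.15)
        if m.sum()>5:print(round(z,2),"maxX",X[m].max().round(3),"Y",Y[m].min().round(3),Y[m].max().round(3))
print(state()["force"])
```

```text
top
0.2 maxX -0.164 Y 0.033 0.068
0.25 maxX -0.168 Y 0.022 0.057
0.3 maxX -0.163 Y 0.026 0.044
0.35 maxX -0.163 Y 0.031 0.044
0.4 maxX -0.151 Y 0.046 0.05
0.45 maxX -0.154 Y 0.042 0.055
0.5 maxX -0.13 Y -0.043 0.056
0.55 maxX -0.151 Y -0.05 0.049
scene
0.15 maxX -0.159 Y -0.026 0.036
0.2 maxX -0.153 Y -0.058 0.064
0.25 maxX -0.135 Y -0.047 0.051
0.3 maxX -0.134 Y -0.036 0.037
0.35 maxX -0.134 Y -0.035 0.039
0.4 maxX -0.135 Y -0.034 0.045
0.45 maxX -0.128 Y -0.046 0.045
0.5 maxX -0.124 Y -0.047 0.051
0.55 maxX -0.145 Y -0.06 0.045
[-1.17924497 -0.23415367  0.32777279]
```

The lid has 40 mm or more of clearance, so I'll press now.

{"fn": "servo_tool", "kwargs": {
  "deltas": [
    {"tx":0,"ty":0,"tz":20,"ax":0,"ay":0,"az":0},
    {"tx":0,"ty":0,"tz":40,"ax":0,"ay":0,"az":0},
    {"tx":0,"ty":0,"tz":60,"ax":0,"ay":0,"az":0},
    {"tx":0,"ty":0,"tz":70,"ax":0,"ay":0,"az":0},
    {"tx":0,"ty":0,"tz":76,"ax":0,"ay":0,"az":0},
    {"tx":0,"ty":0,"tz":80,"ax":0,"ay":0,"az":0},
    {"tx":0,"ty":0,"tz":84,"ax":0,"ay":0,"az":0},
    {"tx":0,"ty":0,"tz":88,"ax":0,"ay":0,"az":0},
    {"tx":0,"ty":0,"tz":92,"ax":0,"ay":0,"az":0},
    {"tx":0,"ty":0,"tz":96,"ax":0,"ay":0,"az":0}
  ]
}}

```text
clock: 2.8
tcp_pos: [0.4759, -0.1404, 0.057]
ee_rot: [0.001, 0.989, -0.148, 0.001]
force: [-1.7, -0.7, 7.3]
opening: 0.005
grip_force: 3.8
```

{"fn": "servo_tool", "kwargs": {
  "deltas": [
    {"tx":0,"ty":0,"tz":3,"ax":0,"ay":0,"az":0},
    {"tx":0,"ty":0,"tz":6,"ax":0,"ay":0,"az":0},
    {"tx":0,"ty":0,"tz":9,"ax":0,"ay":0,"az":0},
    {"tx":0,"ty":0,"tz":11,"ax":0,"ay":0,"az":0},
    {"tx":0,"ty":0,"tz":13,"ax":0,"ay":0,"az":0},
    {"tx":0,"ty":0,"tz":15,"ax":0,"ay":0,"az":0},
    {"tx":0,"ty":0,"tz":16,"ax":0,"ay":0,"az":0},
    {"tx":0,"ty":0,"tz":16,"ax":0,"ay":0,"az":0},
    {"tx":0,"ty":0,"tz":16,"ax":0,"ay":0,"az":0},
    {"tx":0,"ty":0,"tz":16,"ax":0,"ay":0,"az":0}
  ]
}}

```text
clock: 4.05
tcp_pos: [0.478, -0.1406, 0.0432]
ee_rot: [0.001, 0.989, -0.148, 0.003]
force: [-3.9, 0.5, 17.9]
opening: -0.001
grip_force: 9.1
```

Run:
```python
from h import *
a,_=capture("scene");b,d=capture("top")
f=lambda i,u,v:cv2.resize(i[v:v+150,u:u+150,::-1],(400,400),interpolation=cv2.INTER_CUBIC)
cv2.imwrite("pics/c2.png",np.hstack([f(a,170,190),f(b,290,90)]))
x=np.array([.956,-.292]);y=np.array([.292,.956]);o=np.array([.475,-.138])+175*.001*x
p=pts("top",d).reshape(-1,3);r=p[:,:2]-o;X=r@x;Y=r@y;Z=p[:,2]
m=(abs(Y)<.06)&(X>-.07)&(X<.03)&(Z>.14)
k=np.polyfit(X[m],Z[m],1);print(m.sum(),"angle",np.arctan(k[0]),np.std(Z[m]-np.polyval(k,X[m])))
```

```text
2478 angle 0.984649521521093 0.009592793895108753
```

View pics/c2.png

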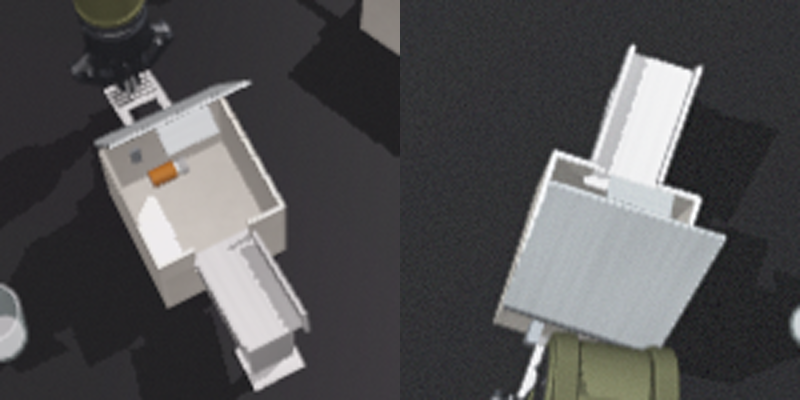

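The vial lies inside the bin at about (163,173) in the left crop, and the lid stands at about 1.0 rad. I'll press slightly more to confirm the hard stop.

{"fn": "servo_tool", "kwargs": {
  "deltas": [
    {"tx":0,"ty":0,"tz":1,"ax":0,"ay":0,"az":0},
    {"tx":0,"ty":0,"tz":2,"ax":0,"ay":0,"az":0},
    {"tx":0,"ty":0,"tz":3,"ax":0,"ay":0,"az":0},
    {"tx":0,"ty":0,"tz":4,"ax":0,"ay":0,"az":0},
    {"tx":0,"ty":0,"tz":4,"ax":0,"ay":0,"az":0},
    {"tx":0,"ty":0,"tz":4,"ax":0,"ay":0,"az":0},
    {"tx":0,"ty":0,"tz":4,"ax":0,"ay":0,"az":0},
    {"tx":0,"ty":0,"tz":4,"ax":0,"ay":0,"az":0},
    {"tx":0,"ty":0,"tz":4,"ax":0,"ay":0,"az":0},
    {"tx":0,"ty":0,"tz":4,"ax":0,"ay":0,"az":0}
  ]
}}

```text
clock: 5.4
tcp_pos: [0.4783, -0.1407, 0.0424]
ee_rot: [0.002, 0.989, -0.148, 0.003]
force: [-14.0, 3.5, 43.9]
opening: -0.001
grip_force: 22.9
```

Force rises with no further motion, so the lever is on its stop. Releasing slowly.

{"fn": "servo_tool", "kwargs": {
  "deltas": [
    {"tx":0,"ty":0,"tz":-2,"ax":0,"ay":0,"az":0},
    {"tx":0,"ty":0,"tz":-4,"ax":0,"ay":0,"az":0},
    {"tx":0,"ty":0,"tz":-6,"ax":0,"ay":0,"az":0},
    {"tx":0,"ty":0,"tz":-8,"ax":0,"ay":0,"az":0},
    {"tx":0,"ty":0,"tz":-10,"ax":0,"ay":0,"az":0},
    {"tx":0,"ty":0,"tz":-12,"ax":0,"ay":0,"az":0},
    {"tx":0,"ty":0,"tz":-14,"ax":0,"ay":0,"az":0},
    {"tx":0,"ty":0,"tz":-16,"ax":0,"ay":0,"az":0},
    {"tx":0,"ty":0,"tz":-18,"ax":0,"ay":0,"az":0},
    {"tx":0,"ty":0,"tz":-20,"ax":0,"ay":0,"az":0}
  ]
}}

```text
clock: 6.65
tcp_pos: [0.4737, -0.1388, 0.055]
ee_rot: [0.0, 0.989, -0.148, -0.002]
force: [-3.5, -1.7, 5.5]
opening: -0.004
grip_force: 3.1
```

{"fn": "servo_tool", "kwargs": {
  "deltas": [
    {"tx":0,"ty":0,"tz":-1.5,"ax":0,"ay":0,"az":0},
    {"tx":0,"ty":0,"tz":-3,"ax":0,"ay":0,"az":0},
    {"tx":0,"ty":0,"tz":-4.5,"ax":0,"ay":0,"az":0},
    {"tx":0,"ty":0,"tz":-6,"ax":0,"ay":0,"az":0},
    {"tx":0,"ty":0,"tz":-7.5,"ax":0,"ay":0,"az":0},
    {"tx":0,"ty":0,"tz":-9,"ax":0,"ay":0,"az":0},
    {"tx":0,"ty":0,"tz":-10.5,"ax":0,"ay":0,"az":0},
    {"tx":0,"ty":0,"tz":-12,"ax":0,"ay":0,"az":0},
    {"tx":0,"ty":0,"tz":-13.5,"ax":0,"ay":0,"az":0},
    {"tx":0,"ty":0,"tz":-15,"ax":0,"ay":0,"az":0}
  ]
}}

```text
clock: 7.9
tcp_pos: [0.4717, -0.1382, 0.0694]
ee_rot: [0.0, 0.989, -0.148, -0.004]
force: [-6.9, -0.2, 7.6]
opening: -0.003
grip_force: 4.1
```

{"fn": "servo_tool", "kwargs": {
  "deltas": [
    {"tx":0,"ty":0,"tz":-1.5,"ax":0,"ay":0,"az":0},
    {"tx":0,"ty":0,"tz":-3,"ax":0,"ay":0,"az":0},
    {"tx":0,"ty":0,"tz":-4.5,"ax":0,"ay":0,"az":0},
    {"tx":0,"ty":0,"tz":-6,"ax":0,"ay":0,"az":0},
    {"tx":0,"ty":0,"tz":-7.5,"ax":0,"ay":0,"az":0},
    {"tx":0,"ty":0,"tz":-9,"ax":0,"ay":0,"az":0},
    {"tx":0,"ty":0,"tz":-10.5,"ax":0,"ay":0,"az":0},
    {"tx":0,"ty":0,"tz":-12,"ax":0,"ay":0,"az":0},
    {"tx":0,"ty":0,"tz":-13.5,"ax":0,"ay":0,"az":0},
    {"tx":0,"ty":0,"tz":-15,"ax":0,"ay":0,"az":0}
  ]
}}

```text
clock: 9.15
tcp_pos: [0.4752, -0.1385, 0.0853]
ee_rot: [-0.0, 0.989, -0.147, -0.0]
force: [-0.7, 0.6, 0.6]
opening: -0.001
grip_force: 0.0
```

The lid is down and contact is released, so I'll come away upwards.

{"fn": "servo_tool", "kwargs": {
  "deltas": [
    {"tx":0,"ty":0,"tz":-10,"ax":0,"ay":0,"az":0},
    {"tx":0,"ty":0,"tz":-20,"ax":0,"ay":0,"az":0},
    {"tx":0,"ty":0,"tz":-35,"ax":0,"ay":0,"az":0},
    {"tx":0,"ty":0,"tz":-50,"ax":0,"ay":0,"az":0},
    {"tx":0,"ty":0,"tz":-65,"ax":0,"ay":0,"az":0},
    {"tx":0,"ty":0,"tz":-80,"ax":0,"ay":0,"az":0},
    {"tx":0,"ty":0,"tz":-90,"ax":0,"ay":0,"az":0},
    {"tx":0,"ty":0,"tz":-100,"ax":0,"ay":0,"az":0},
    {"tx":0,"ty":0,"tz":-100,"ax":0,"ay":0,"az":0},
    {"tx":0,"ty":0,"tz":-100,"ax":0,"ay":0,"az":0}
  ]
}}

```text
clock: 10.4
tcp_pos: [0.4749, -0.1385, 0.1849]
ee_rot: [-0.0, 0.989, -0.147, -0.0]
force: [0.2, -0.1, 0.5]
opening: -0.001
grip_force: 0.0
```

Run:
```python
from h import *
a,d=capture("scene");cv2.imwrite("pics/end.png",a[:,:,::-1])
d0=np.load("scene.npy");P=pts("scene",d);P0=pts("scene",d0)
for n,(u,v) in dict(lid_a=(245,255),lid_a_far=(262,270),lid_b=(340,180),tread=(220,218),jar=(238,173)).items():print(n,P0[v,u].round(3),P[v,u].round(3))
```

```text
lid_a [ 0.656 -0.182  0.134] [ 0.657 -0.183  0.135]
lid_a_far [ 0.724 -0.18   0.133] [ 0.724 -0.18   0.132]
lid_b [0.683 0.202 0.139] [0.682 0.204 0.135]
tread [ 0.486 -0.134  0.075] [ 0.49  -0.137  0.083]
jar [0.386 0.033 0.046] [0.389 0.031 0.05 ]
```

View pics/end.png

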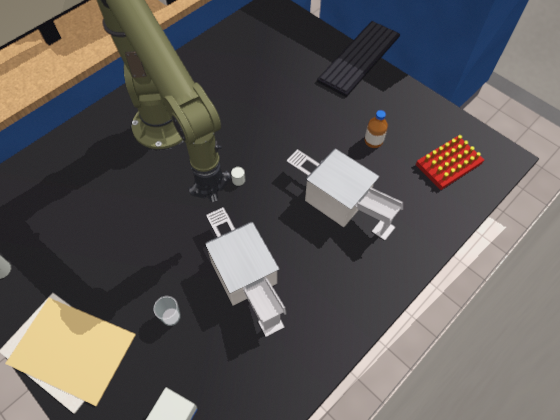

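Both lids are shut: lid A at about (245,255) and lid B at about (340,180). The chute is empty, the bottle, beaker and jar are where they were, and the arm is clear.

```bash
python3 -c "from plant import sign_off;print(sign_off())"
```

```text
the job is handed in; nothing more can be done
None
```

I pressed the lever of the bin with the vial to its stop and the vial rolled in; I let the lid down slowly, both lids are shut, the bottle, beaker and jar are in place, the arm is clear, and the job is handed in (sign-off gave no verdict).

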